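# Turn the desk carousel until the sticky notes face the pointer

## Robot

A 7-joint arm with a two-finger parallel gripper is mounted at the origin on a cart in front of the work surface, level with it; the furniture and walls round the work are solid. World frame = base frame: x ahead of the robot, y to its left, z up, the work surface at z = 0. Lengths are in m, angles in rad, forces in N, time in s.
With the tool pointing down it reaches from about 0.35 to 0.9 m from the base axis. Payload 19.9 kg.
Tool frame: the origin (TCP) lies at the very end of the fingers, on their centre line; the grasp point (between the pads) lies 19 mm behind it; z points along the fingers, y is the line along which they close (so a half turn about z gives the same grasp; the last joint's range is limited). The gripper opens to 94 mm and grips with 3 to 60 N. Pads are 16 mm wide; open, the fingers measure 119 mm over their backs; the gripper's body (75 mm by 177 mm) begins 78 mm behind the grasp point.
Start: joints at [1.155, 0.417, -0.01, 1.614, 0.005, 1.111, -0.053], TCP at [0.228, -0.582, 0.205] pointing down, gripper open.
Joint ranges: [-2.81, 2.81], [-0.39, 2.02], [-1.27, 1.25], [0.06, 2.57], [-1.19, 4.33], [0.19, 2], [-2.82, 2.82]. Speed limits (rad/s): [1.89, 1.89, 2.39, 2.39, 3.01, 3.01, 3.01].

## Interface

Orientations are given as a rotation vector (axis times angle).
In Python, from workcell import r gives the robot as it stands.
- The arm moves only by the tool carry_out, never from a script. Its argument "commands" is a list of rows, each an object with "claw": the finger opening in cm, from 0 to 9.4; "slide": the shift along the tool's x, y, z in cm, a list of three; "twist": the turn, a rotation vector about the tool's x, y, z in degrees, a list of three. A call has 1 to 8 rows; each row shifts and turns the commanded pose from where the row before left it, along the tool's axes as they then stand; what a row does not reach is not made up. A row lasts 1/12 s, in which the tool goes at most 41.7 mm and 7.16 degrees, less where a joint would pass 70% of its speed; a pose out of reach is approached as far as the arm can. A call with a gripper value outside its range is refused whole. The fingers move at their own pace and stop on an object; "squeeze" is the grip in N (left out, the last holds). Time passes only in rows, so rows that do not move let the fingers close. It gives the time, the measured TCP pose, the force, the opening and the grip force at its end, in the units of the state.
- r.read_state(): the state, without advancing time (a new reading comes with each control period).
- r.get_image(name): name is "scene" or "top" or "wrist"; returns the picture (400x640x3 uint8, red, green, blue); there is no depth.
- r.get_calibration(name): a dict with "vertical_fov" (degrees; the focal length in pixels is half the picture's height over the tangent of half this angle, whatever the lens; pixels are square), "cx", "cy" (the principal point, pixels), "camera_from_world" (4x4, takes a point from world to camera coordinates); the wrist camera has in their place "hand_eye" (4x4, takes a point from camera to tool coordinates, whose origin is the TCP and whose axes are the flange's). Camera axes: x right, y down, z forward; pixel columns grow to the right and rows downward; lengths in m; the calibration is good to about 2 mm. A picture is of the moment at which its call begins: read the wrist's pose just before it. get_calibration takes no time and is no camera call.
- r.close_job(): hands the job in; it is judged then, once.
The state is a dict: "clock": time; "joint_pos": joint angles; "joint_vel": joint speeds; "tau": joint torques, N m; "tool_pos": TCP position; "eef_rot": TCP orientation; "force": force on the tool from outside, world axes, zero at the start; "ft_torque": the same for the moment, N m; "finger_gap": finger opening in m; "grip_force": force on a finger pad.
Only numpy, scipy, OpenCV 4.12 (cv2) and the standard library are available. Lean on these libraries where they do the work, as an engineer would, in place of code of your own. Each camera call takes 0.05 s, during which the arm holds its last target. There are 200 camera calls.

## Task

Push the rim tabs of the round desk carousel gently with the fingertips to turn it until the yellow block of sticky notes lying on it is at the orange pointer on its foot, centred in line with it. Only push: do not pinch or lift anything, do not touch the things lying on the carousel, and leave the other things on the desk where they are. Then take the hand away.

Things in the scene. Friction and masses are not known exactly. Their poses are not given: they have to be found in the camera images.
- foot: fixed black round foot of the carousel, 150 mm across and 10 mm high; does not turn. Origin on the turning axis at desk height, z up. A flat orange pointer, 22 mm wide and 4 mm thick, lies on the desk and runs out along the foot's -x axis (roughly towards the robot) to a tip 172 mm from the axis
- carousel: round pale wooden turntable, 190 mm across, turning either way without stops on the foot; stays where left (friction 0.06 N m, mass about 0.5 kg). Origin on the axis 12 mm above the desk, z up, turns with it. Floor 6 mm, rim wall 16 mm, crossed walls along its x and y axes 20 mm and steel hub 25 mm above the origin; the walls part it into four quarter pockets
- tab_0 (a point): middle of one of six equal grey finger tabs, 114 mm from the axis on the carousel's x axis, 22 mm above the desk; the others follow every 60 degrees. Each sticks straight out of the rim from radius 95 to 126 mm, is 14 mm thick and stands from 12 to 32 mm above the desk. A finger beside a tab pushes its flat side along the rim
- pad_center (a point): centre of the yellow block of sticky notes, 38 x 51 x 16 mm, 8 mm above its underside; it lies loose in the middle of one of the four pockets, about 52 mm from the axis, and rides round with the carousel. Which pocket differs
- pin_tin: round blue-green tin, 58 mm across and 24 mm high, lying loose in another pocket; origin at the centre of its underside
- sharpener_block: grey metal wedge pencil sharpener, 15 x 27 x 14 mm, loose in another pocket; origin at the centre of its underside
- rubber_block: white eraser in a blue sleeve, 20 x 43 x 13 mm, loose in another pocket; origin at the centre of its underside
- puck_tin: black round tin, 68 mm across, 30 mm high, loose on the desk to the left of the carousel; origin at the centre of its underside. Leave alone
- battery: black and orange AA battery lying on the desk, 14 x 51 x 14 mm, left and in front of the carousel; origin on its underside. Leave alone
- cup: white coffee cup, 83 x 110 x 55 mm, loose on the desk to the right; origin under it. Leave alone
There are look-alikes about, which are no part of the job. Of the things that look like the part that bears pad_center, the middle-sized one is meant. Leave any purple look-alike of the pin_tin alone.

How it is judged:
By the outcome, as a careful person would: the job done as asked, in the order asked, and still so for the second after the job is handed in, with the robot touching nothing.
It also fails if it takes over 48 s, if anything falls off the work surface, if the arm or the gripper's body presses on something with over 40 N, if the wrist force passes 120 N, or if a joint passes its speed limit or range.

## Working session

There is one attempt and no reset: what is moved stays moved. The work goes in short steps, Python scripts to look and compute and a tool call to move; the robot and the scene stay as the last step left them, time stands still between calls to the robot, and variables do not carry over. Pictures are saved under pics/ and viewed, at most 10 in all, crops included, and the job is handed in when it is done.

Besides the shell and the picture viewer there is one more tool, called after "Emit:" as name([rows], argument=value, ...), one row to a line, values as JSON. carry_out: Moves the arm, as the interface text tells. Its arguments: {"type":"object","properties":{"commands":{"type":"array","items":{"type":"object","properties":{"claw":{"type":"number"},"slide":{"type":"array","items":{"type":"number"}},"twist":{"type":"array","items":{"type":"number"}}}}},"squeeze":{"type":"number"}},"required":["commands"]}

```bash
mkdir -p pics; python3 - <<'E'
from workcell import r
import cv2
s=r.read_state();print(s)
for n in("top","scene"):
    im=r.get_image(n);cv2.imwrite(f"pics/{n}0.png",im[:,:,::-1]);print(n,r.get_calibration(n))
E
```

```text
{'clock': 0.0, 'joint_pos': array([ 1.15551761,  0.41797966, -0.01034515,  1.61417119,  0.00474399,
        1.11070806, -0.05299217]), 'joint_vel': array([ 0.00103765,  0.00092804, -0.00149545,  0.00013311, -0.00054284,
        0.00022301, -0.00058845]), 'tau': array([-2.51239231e-03, -8.51255107e+01,  6.37744088e-01, -4.25988865e+01,
       -4.89414786e-02,  1.86611846e-02,  8.06349385e-05]), 'tool_pos': array([ 0.22806965, -0.58149119,  0.20482282]), 'eef_rot': array([-3.08569225e+00, -5.83610747e-01,  5.37959084e-04]), 'force': array([ 0.64275925,  0.09287506, -0.31468714]), 'ft_torque': array([-0.04784381,  0.03402715,  0.00578339]), 'grip_force': 0.0, 'finger_gap': 0.09381520307139567}
top {'vertical_fov': 49.743109200812704, 'cx': 316.30240442074444, 'cy': 197.3655446136425, 'camera_from_world': array([[-0.01588997, -0.99985832,  0.00555357, -0.0827103 ],
       [-0.99614965,  0.01535161, -0.08631453,  0.51379775],
       [ 0.08621704, -0.00690372, -0.99625246,  1.15417466],
       [ 0.        ,  0.        ,  0.        ,  1.        ]])}
scene {'vertical_fov': 46.55051158475466, 'cx': 328.91799718282, 'cy': 194.34506360313523, 'camera_from_world': array([[-0.57180738, -0.82033512,  0.00930629,  0.20253519],
       [-0.57231602,  0.39074902, -0.72095047,  0.33593955],
       [ 0.58778456, -0.41757094, -0.69292411,  1.01795196],
       [ 0.        ,  0.        ,  0.        ,  1.        ]])}
```

View pics/top0.png

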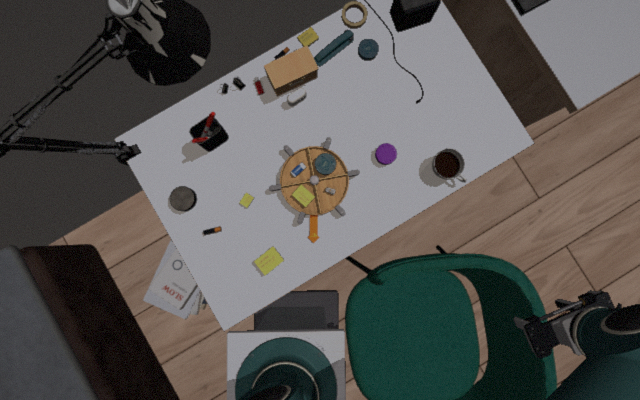

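View pics/scene0.png

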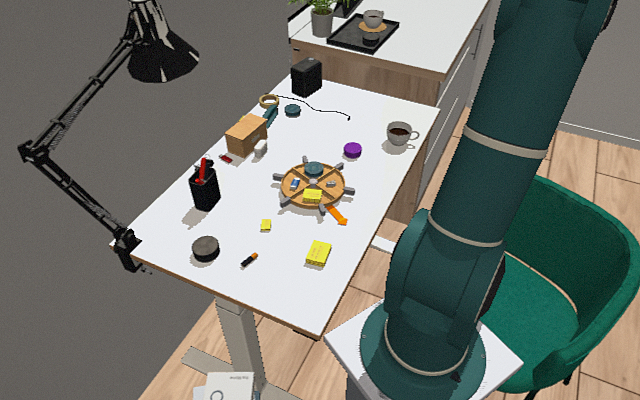

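Yellow candidates in the top view are the block on the carousel (303,196), a small one on the desk (247,200), a large one on the desk (268,262), and a far one (308,36). The one on the carousel at (303,196) fits: it lies in a pocket and is middle-sized. The orange pointer runs from (314,215) to (314,242). The purple tin at (386,154) is a look-alike to leave alone. Next I'll confirm with a crop and measure.

```bash
cat > h.py <<'E'
import numpy as np, cv2
from workcell import r
def ray(name,uv,z):
    c=r.get_calibration(name);f=200/np.tan(np.radians(c["vertical_fov"]/2));T=c["camera_from_world"]
    uv=np.atleast_2d(uv).astype(float)
    d=np.c_[(uv[:,0]-c["cx"])/f,(uv[:,1]-c["cy"])/f,np.ones(len(uv))]@T[:3,:3]
    o=-T[:3,:3].T@T[:3,3]
    return (o+d*((z-o[2])/d[:,2])[:,None])[:,:2]
def blobs(hsv,lo,hi,amin=15):
    m=cv2.inRange(hsv,lo,hi);n,l,s,c=cv2.connectedComponentsWithStats(m)
    return [(c[i],s[i,4],l==i) for i in range(1,n) if s[i,4]>=amin]
def pix(m): 
    v,u=np.nonzero(m);return np.c_[u,v]
def axis_fit(im):
    hsv=cv2.cvtColor(im,cv2.COLOR_RGB2HSV)
    return hsv
E
python3 - <<'E'
from h import *
im=cv2.imread("pics/top0.png")[:,:,::-1].copy();hsv=cv2.cvtColor(im,cv2.COLOR_RGB2HSV)
cv2.imwrite("pics/crop0.png",cv2.resize(im[120:280,230:410,::-1],None,fx=4.4,fy=3.7*0+3.7,interpolation=cv2.INTER_CUBIC) if 0 else cv2.resize(im[125:275,225:405,::-1],None,fx=4,fy=4,interpolation=cv2.INTER_CUBIC))
for p in [(300,175),(330,170),(303,196),(314,230),(330,190),(314,181),(327,143),(275,188),(353,188),(340,212),(286,209),(284,151)]: print(p,hsv[p[1],p[0]])
for nm,lo,hi in(("yellow",(26,120,90),(36,255,255)),("orange",(8,200,150),(18,255,255))):
    for c,a,m in blobs(hsv,lo,hi,10):
        P=ray("top",pix(m),0.034 if nm=="yellow" else .004);q=cv2.minAreaRect((P*1000).astype(np.float32))
        print(nm,c.round(1),a,P.mean(0).round(4),q)
E
```

```text
(300, 175) [ 15 129 136]
(330, 170) [94 50 82]
(303, 196) [ 27 124 154]
(314, 230) [ 15 199 151]
(330, 190) [ 15  90 128]
(314, 181) [177  17 139]
(327, 143) [170   8 101]
(275, 188) [  0  13 102]
(353, 188) [120  10 157]
(340, 212) [175  15 103]
(286, 209) [128   7 150]
(284, 151) [  9  23 113]
yellow [302.8 195.2] 248 [ 0.5178 -0.0543] ((517.4735717773438, -54.06724548339844), (50.50019454956055, 38.146278381347656), 47.115909576416016)
yellow [246.1 199.8] 90 [0.5078 0.0987] ((507.9913024902344, 98.86564636230469), (22.426626205444336, 29.919824600219727), 57.73937225341797)
yellow [268.6 260.5] 367 [0.3447 0.0391] ((344.6205749511719, 39.70035171508789), (44.06224822998047, 62.04249572753906), 37.784263610839844)
```

View pics/crop0.png

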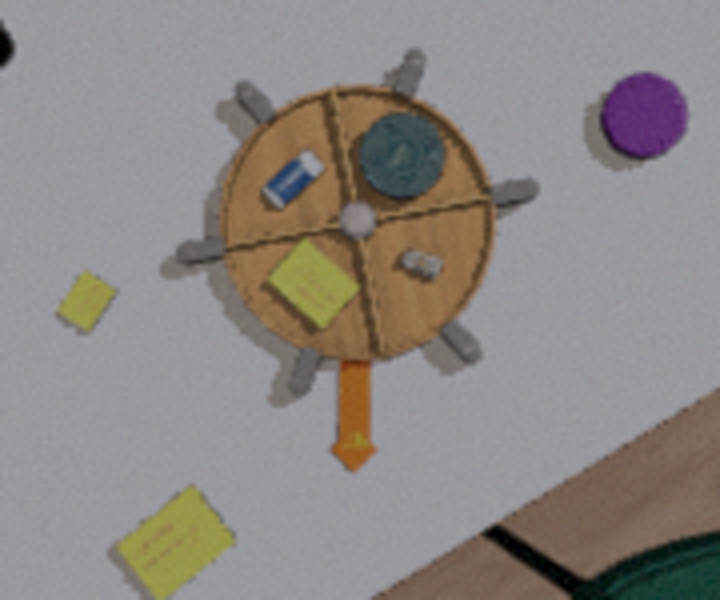

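The crop confirms it: the block on the carousel (about 50x38 mm) lies in the lower-left pocket, and the pointer runs straight down. Next I'll measure the axis, pointer, tabs and required turn.

```bash
cat >> h.py <<'E'
def measure(im,name="top",A=None):
    hsv=cv2.cvtColor(im,cv2.COLOR_RGB2HSV);out={}
    def near(P,c,r0): return P[np.hypot(*(P-c).T)<r0]
    c0=np.array([.545,-.082]) if A is None else np.array(A)
    # pad (top face) 
    ys=[ray(name,pix(m),.034) for c,a,m in blobs(hsv,(24,110,70),(36,255,255),40)]
    y=min(ys,key=lambda P:np.hypot(*(P.mean(0)-c0)));rc=cv2.minAreaRect((y*1000).astype(np.float32))
    out["pad"]=np.array(rc[0])/1000;out["padsize"]=rc[1]
    # disc: wood, rim top
    m=cv2.inRange(hsv,(8,60,50),(36,190,255))
    n,l,s,c=cv2.connectedComponentsWithStats(cv2.morphologyEx(m,cv2.MORPH_CLOSE,np.ones((9,9))))
    v,u=np.mgrid[:400,:640];G=ray(name,np.c_[u.ravel(),v.ravel()],.028).reshape(400,640,2)
    d=np.hypot(*(G-c0).transpose(2,0,1))
    cm=((d<.101)&(m>0)).astype(np.uint8)
    h=cv2.convexHull(pix(cm).astype(np.int32))[:,0]
    (cx,cy),R=cv2.minEnclosingCircle((ray(name,h,.028)*1000).astype(np.float32));out["disc"]=(np.array([cx,cy])/1000,R)
    # orange pointer
    om=[(c,a,mm) for c,a,mm in blobs(hsv,(8,170,60),(20,255,255),30)]
    P=np.vstack([near(ray(name,pix(mm),.004),c0,.2) for c,a,mm in om]);P=P[np.hypot(*(P-c0).T)>.1]
    out["ptr"]=P.mean(0);vx,vy,_,_=cv2.fitLine(P.astype(np.float32),cv2.DIST_L2,0,.01,.01).ravel();out["ptrdir"]=np.degrees(np.arctan2(vy,vx)),len(P)
    # tabs: grey darker than the desk, beyond rim
    G=ray(name,np.c_[u.ravel(),v.ravel()],.032).reshape(400,640,2);D=G-(c0 if A is not None else out["disc"][0]);d=np.hypot(*D.transpose(2,0,1))
    k=(d>.108)&(d<.124)&(hsv[:,:,1]<40);out["tabpx"]=(np.degrees(np.arctan2(D[k][:,1],D[k][:,0])),hsv[:,:,2][k])
    return out
E
python3 - <<'E'
from h import *
for n in("top","scene"):
    im=cv2.imread(f"pics/{n}0.png")[:,:,::-1].copy();o=measure(im,n);a,v=o.pop("tabpx");print(n,o)
    A=o["disc"][0]
    ang=lambda p:np.degrees(np.arctan2(*(p-A)[::-1]))
    print("pad",ang(o["pad"]),np.hypot(*(o["pad"]-A)),"ptr",ang(o["ptr"]))
    H=[int(v[np.abs((a-t+180)%360-180)<2.5].mean()) for t in range(-180,180,5)]
    print(H)
E
```

```text
top {'pad': array([ 0.51742175, -0.05424028]), 'padsize': (51.357933044433594, 38.934688568115234), 'disc': (array([ 0.54536646, -0.08206124]), 100.6611099243164), 'ptr': array([ 0.4200923, -0.0798198]), 'ptrdir': (np.float32(-3.1706583), 123)}
pad 135.1271322630331 0.039432378336894704 ptr 178.97495785968766<stdin>:7: RuntimeWarning: Mean of empty slice.
  ret = ret.dtype.type(ret / rcount)
Traceback (most recent call last):
ValueError: cannot convert float NaN to integer
```

```bash
python3 - <<'E'
from h import *
for n,hub in(("top",(314.25,179.75)),("scene",(313,184))):
    im=cv2.imread(f"pics/{n}0.png")[:,:,::-1].copy();hsv=cv2.cvtColor(im,cv2.COLOR_RGB2HSV)
    print(n,"hub",ray(n,hub,.037))
    m=cv2.inRange(hsv,(6,55,40),(38,195,255))
    m=cv2.morphologyEx(m,cv2.MORPH_OPEN,np.ones((3,3)))
    nn,l,s,c=cv2.connectedComponentsWithStats(m)
    i=[i for i in range(1,nn) if np.hypot(*(c[i]-hub))<25 and s[i,4]>150];k=np.isin(l,i)
    h=cv2.convexHull(pix(k).astype(np.int32))[:,0]
    P=(ray(n,h,.028)*1000).astype(np.float32)
    print([s[j].tolist() for j in i],cv2.fitEllipse(P),cv2.minEnclosingCircle(P))
E
```

```text
top hub [[ 0.55905216 -0.08585281]]
[[280, 146, 69, 70, 3156]] ((559.460693359375, -84.51907348632812), (187.9420928955078, 189.32009887695312), 103.69612121582031) ((558.9073486328125, -84.35675048828125), 95.14115142822266)
scene hub [[ 0.54178661 -0.07433519]]
[[281, 163, 64, 46, 1898]] ((550.9349975585938, -79.5845718383789), (189.44314575195312, 202.79818725585938), 55.561729431152344) ((550.7201538085938, -78.998779296875), 100.6897201538086)
```

```bash
cat > m.py <<'E'
from h import *
import warnings;warnings.simplefilter("ignore")
def rep(im):
    hub=(314.25,179.75);hsv=cv2.cvtColor(im,cv2.COLOR_RGB2HSV);A=np.array([.5592,-.0847])
    o=measure(im,"top",A);a,v=o.pop("tabpx");g=lambda p:np.degrees(np.arctan2(*(p-A)[::-1]))%360
    print("pad",o["pad"].round(4),o["padsize"],"ang",g(o["pad"]).round(2),"r",np.hypot(*(o["pad"]-A)).round(4),"ptr",o["ptr"].round(4),g(o["ptr"]).round(2),o["ptrdir"])
    t=np.arange(0,60,1.);f=[v[np.abs((a-x+30)%60-30)<3.5].mean() for x in t]
    j=np.argmin(f);print("tab phase mod 60:",t[j],f[j],np.median(f)); 
    H=np.array([v[np.abs((a-x+180)%360-180)<2].mean() for x in range(0,360,4)]);print(H.astype(int).tolist())
if __name__=="__main__":
    import sys
    rep(cv2.imread(sys.argv[1])[:,:,::-1].copy())
E
python3 m.py pics/top0.png
```

```text
pad [ 0.5174 -0.0542] (51.357933044433594, 38.934688568115234) ang 143.9 r 0.0517 ptr [ 0.4271 -0.08  ] 177.98 (np.float32(-2.383407), 158)
tab phase mod 60: 40.0 103.22043010752688 156.23660373240205
[157, 157, 157, 157, 156, 157, 157, 156, 157, 129, 100, 113, 119, 133, 158, 157, 157, 157, 157, 158, 157, 157, 157, 158, 128, 99, 96, 147, 154, 154, 156, 154, 154, 155, 157, 157, 157, 156, 130, 109, 99, 134, 158, 152, -9223372036854775808, -9223372036854775808, 157, 157, 157, 158, 157, 157, 137, 122, 101, 107, 137, 157, 157, 157, 157, 158, 157, 157, 157, 157, 157, 157, 156, 119, 104, 136, 158, 157, 158, 156, 157, 157, 157, 157, 157, 157, 157, 158, 128, 105, 132, 157, 157, 157]
```

```bash
cat > go.py <<'E'
import sys
from h import *
from scipy.spatial.transform import Rotation as Ro
# go.py x y z ydir_deg : remaining slide (cm, current tool axes) and twist about tool z
s=r.read_state();R=Ro.from_rotvec(s["eef_rot"]).as_matrix();p=s["tool_pos"]
x,y,z,yd=map(float,sys.argv[1:5])
yaw=np.degrees(np.arctan2(R[1,1],R[0,1]));d=(yd-yaw+180)%360-180
A=np.array([.5592,-.0847]);q=p[:2]-A
print("t",s["clock"],"pos",p.round(4),"yaw_y",yaw.round(1),"tilt z",R[:,2].round(3),"F",s["force"].round(1),"gap",s["finger_gap"])
print("polar r,ang",np.hypot(*q).round(4),np.degrees(np.arctan2(q[1],q[0])).round(1)%360)
print("slide cm",(R.T@(np.array([x,y,z])-p)*100).round(2),"twist z",-round(d,1),"J",s["joint_pos"].round(2))
E
python3 go.py .4650 -.0137 .12 -37
```

```text
t 0.1 pos [ 0.2281 -0.5815  0.2049] yaw_y -68.6 tilt z [-0.     0.001 -1.   ] F [ 0.6 -0.2 -0.8] gap 0.09383139813833934
polar r,ang 0.597 236.3
slide cm [ 42.79 -44.2    8.53] twist z -31.6 J [ 1.16  0.42 -0.01  1.61  0.    1.11 -0.05]
```

Emit:
carry_out([
  {"claw": 0, "slide": [2.0, -2.1, 0]},
  {"claw": 0, "slide": [2.0, -2.1, 0]},
  {"claw": 0, "slide": [2.0, -2.1, 0]},
  {"claw": 0, "slide": [2.0, -2.1, 0]},
  {"claw": 0, "slide": [2.0, -2.1, 0]},
  {"claw": 0, "slide": [2.0, -2.1, 0]},
  {"claw": 0, "slide": [2.0, -2.1, 0]},
  {"claw": 0, "slide": [2.0, -2.1, 0]},
], squeeze=5)

```text
$.commands[0]: bad value
```

Emit:
carry_out([
  {"claw": 0, "slide": [2.0, -2.1, 0]},
  {"claw": 0, "slide": [2.0, -2.1, 0]},
  {"claw": 0, "slide": [2.0, -2.1, 0]},
  {"claw": 0, "slide": [2.0, -2.1, 0]},
  {"claw": 0, "slide": [2.0, -2.1, 0]},
  {"claw": 0, "slide": [2.0, -2.1, 0]},
  {"claw": 0, "slide": [2.0, -2.1, 0]},
  {"claw": 0, "slide": [2.0, -2.1, 0]},
])

```text
$.commands[0]: bad value
```

```bash
python3 go.py .4650 -.0137 .12 -37
```

```text
t 0.1 pos [ 0.2281 -0.5815  0.2049] yaw_y -68.6 tilt z [-0.     0.001 -1.   ] F [ 0.6 -0.2 -0.8] gap 0.09383139813833934
polar r,ang 0.597 236.3
slide cm [ 42.79 -44.2    8.53] twist z -31.6 J [ 1.16  0.42 -0.01  1.61  0.    1.11 -0.05]
```

Emit:
carry_out([
  {"claw": 0.0, "slide": [2.0, -2.1, 0], "twist": [0, 0, 0]},
  {"claw": 0.0, "slide": [2.0, -2.1, 0], "twist": [0, 0, 0]},
  {"claw": 0.0, "slide": [2.0, -2.1, 0], "twist": [0, 0, 0]},
  {"claw": 0.0, "slide": [2.0, -2.1, 0], "twist": [0, 0, 0]},
  {"claw": 0.0, "slide": [2.0, -2.1, 0], "twist": [0, 0, 0]},
  {"claw": 0.0, "slide": [2.0, -2.1, 0], "twist": [0, 0, 0]},
  {"claw": 0.0, "slide": [2.0, -2.1, 0], "twist": [0, 0, 0]},
  {"claw": 0.0, "slide": [2.0, -2.1, 0], "twist": [0, 0, 0]},
], squeeze=5)

```text
clock: 0.77
tool_pos: [0.316, -0.3655, 0.2053]
eef_rot: [-3.087, -0.584, 0.001]
force: [0.3, -0.4, -0.0]
finger_gap: 0.0442
grip_force: 0.0
```

Emit:
carry_out([
  {"claw": 0.0, "slide": [2.0, -2.1, 0], "twist": [0, 0, 0]},
  {"claw": 0.0, "slide": [2.0, -2.1, 0], "twist": [0, 0, 0]},
  {"claw": 0.0, "slide": [2.0, -2.1, 0], "twist": [0, 0, 0]},
  {"claw": 0.0, "slide": [2.0, -2.1, 0], "twist": [0, 0, 0]},
  {"claw": 0.0, "slide": [2.0, -2.1, 0], "twist": [0, 0, 0]},
  {"claw": 0.0, "slide": [2.0, -2.1, 0], "twist": [0, 0, 0]},
  {"claw": 0.0, "slide": [2.0, -2.1, 0], "twist": [0, 0, 0]},
  {"claw": 0.0, "slide": [2.0, -2.1, 0], "twist": [0, 0, 0]},
])

```text
clock: 1.43
tool_pos: [0.4035, -0.1507, 0.2054]
eef_rot: [-3.087, -0.584, 0.0]
force: [-0.2, -1.8, -0.3]
finger_gap: 0.0007
grip_force: 0.0
```

Emit:
carry_out([
  {"claw": 0.0, "slide": [0, 0, 0.5], "twist": [0, 0, -6.3]},
  {"claw": 0.0, "slide": [0, 0, 0.5], "twist": [0, 0, -6.3]},
  {"claw": 0.0, "slide": [0, 0, 0.5], "twist": [0, 0, -6.3]},
  {"claw": 0.0, "slide": [0, 0, 0.5], "twist": [0, 0, -6.3]},
  {"claw": 0.0, "slide": [0, 0, 0.5], "twist": [0, 0, -6.3]},
  {"claw": 0.0, "slide": [0, 0, 0], "twist": [0, 0, 0]},
])

```text
clock: 1.93
tool_pos: [0.4028, -0.152, 0.1796]
eef_rot: [-2.807, -1.407, 0.002]
force: [-0.4, 0.9, 0.1]
finger_gap: 0.0007
grip_force: 0.0
```

```bash
python3 go.py .4650 -.0137 .08 -37
```

```text
t 1.9333 pos [ 0.4028 -0.152   0.1796] yaw_y -36.7 tilt z [-0.001  0.001 -1.   ] F [-0.4  0.9  0.1] gap 0.0007228687330801209
polar r,ang 0.1702 203.3
slide cm [14.8  -3.28  9.96] twist z 0.3 J [ 0.64  0.11 -0.37  2.09  0.05  0.95 -0.4 ]
```

Emit:
carry_out([
  {"claw": 0.0, "slide": [2.5, -0.55, 1.2], "twist": [0, 0, 0]},
  {"claw": 0.0, "slide": [2.5, -0.55, 1.2], "twist": [0, 0, 0]},
  {"claw": 0.0, "slide": [2.5, -0.55, 1.2], "twist": [0, 0, 0]},
  {"claw": 0.0, "slide": [2.5, -0.55, 1.2], "twist": [0, 0, 0]},
  {"claw": 0.0, "slide": [2.5, -0.55, 1.2], "twist": [0, 0, 0]},
  {"claw": 0.0, "slide": [2.3, -0.5, 1.2], "twist": [0, 0, 0]},
  {"claw": 0.0, "slide": [0, 0, 0], "twist": [0, 0, 0]},
])

```text
clock: 2.52
tool_pos: [0.4672, -0.0105, 0.1069]
eef_rot: [-2.81, -1.399, 0.001]
force: [-1.5, 0.6, -1.0]
finger_gap: 0.0004
grip_force: 0.0
```

```bash
python3 go.py .4650 -.0137 .015 -37; python3 -c "
from h import *
im=r.get_image('top');cv2.imwrite('pics/top1.png',cv2.resize(im[100:275,225:430,::-1],None,fx=3,fy=3))"
```

```text
t 2.5167 pos [ 0.4672 -0.0105  0.1069] yaw_y -37.1 tilt z [-0.002  0.002 -1.   ] F [-1.5  0.6 -1. ] gap 0.00040106526029972387
polar r,ang 0.1182 141.1
slide cm [-0.39  0.04  9.19] twist z -0.1 J [ 0.36  0.3  -0.46  2.07  0.18  0.81 -0.86]
```

View pics/top1.png

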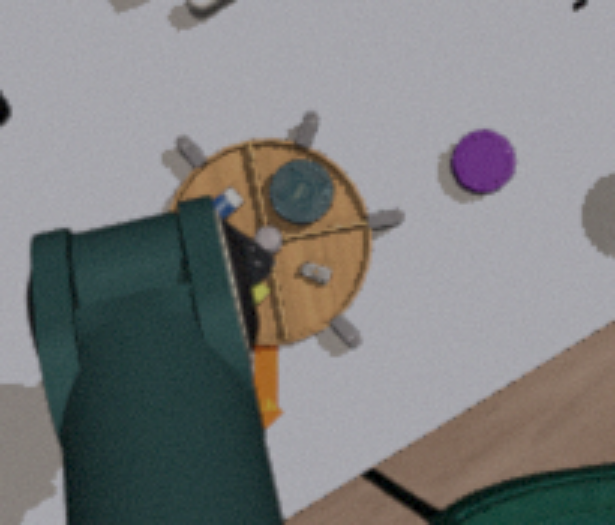

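The arm covers the pad in the top view, but the carousel hasn't moved. The fingertips sit over the clear gap between the tabs at 100° and 160°, so I'll lower them.

Emit:
carry_out([
  {"claw": 0.0, "slide": [0, 0, 1.8], "twist": [0, 0, 0]},
  {"claw": 0.0, "slide": [0, 0, 1.8], "twist": [0, 0, 0]},
  {"claw": 0.0, "slide": [0, 0, 1.8], "twist": [0, 0, 0]},
  {"claw": 0.0, "slide": [0, 0, 1.5], "twist": [0, 0, 0]},
  {"claw": 0.0, "slide": [0, 0, 1.2], "twist": [0, 0, 0]},
  {"claw": 0.0, "slide": [0, 0, 1.0], "twist": [0, 0, 0]},
  {"claw": 0.0, "slide": [0, 0, 0], "twist": [0, 0, 0]},
])

```text
clock: 3.15
tool_pos: [0.4659, -0.0152, 0.0163]
eef_rot: [-2.814, -1.396, 0.003]
force: [0.4, -0.2, -0.6]
finger_gap: 0.0002
grip_force: 0.0
```

```bash
python3 go.py .4405 -.0718 .015 -3.5
```

```text
t 3.15 pos [ 0.4659 -0.0152  0.0163] yaw_y -37.2 tilt z [-0.002 -0.    -1.   ] F [ 0.4 -0.2 -0.6] gap 0.0002136738839076617
polar r,ang 0.1163 143.3
slide cm [-6.04  1.4   0.14] twist z -33.7 J [ 0.3   0.46 -0.39  2.12  0.3   0.61 -0.95]
```

Emit:
carry_out([
  {"claw": 0.0, "slide": [-0.41, 0.007, 0], "twist": [0, 0, -2]},
  {"claw": 0.0, "slide": [-0.41, 0.007, 0], "twist": [0, 0, -2]},
  {"claw": 0.0, "slide": [-0.41, 0.007, 0], "twist": [0, 0, -2]},
  {"claw": 0.0, "slide": [-0.41, 0.007, 0], "twist": [0, 0, -2]},
  {"claw": 0.0, "slide": [-0.41, 0.007, 0], "twist": [0, 0, -2]},
  {"claw": 0.0, "slide": [-0.41, 0.007, 0], "twist": [0, 0, -2]},
  {"claw": 0.0, "slide": [-0.41, 0.007, 0], "twist": [0, 0, -2]},
  {"claw": 0.0, "slide": [-0.41, 0.007, 0], "twist": [0, 0, -2]},
])

```text
clock: 3.82
tool_pos: [0.4512, -0.0437, 0.0184]
eef_rot: [2.59, 1.777, 0.001]
force: [-0.3, 0.2, 0.2]
finger_gap: 0.0005
grip_force: 0.3
```

```bash
python3 go.py .4405 -.0718 .015 -3.5; python3 -c "
from h import *
im=r.get_image('scene');cv2.imwrite('pics/sc1.png',cv2.resize(im[120:270,230:390,::-1],None,fx=4,fy=4))"
```

```text
t 3.8167 pos [ 0.4512 -0.0437  0.0184] yaw_y -21.1 tilt z [ 0.001 -0.    -1.   ] F [-0.3  0.2  0.2] gap 0.000545092302779002
polar r,ang 0.1155 159.2
slide cm [-3.    0.01  0.34] twist z -17.6 J [ 0.42  0.45 -0.46  2.15  0.35  0.61 -0.65]
```

View pics/sc1.png

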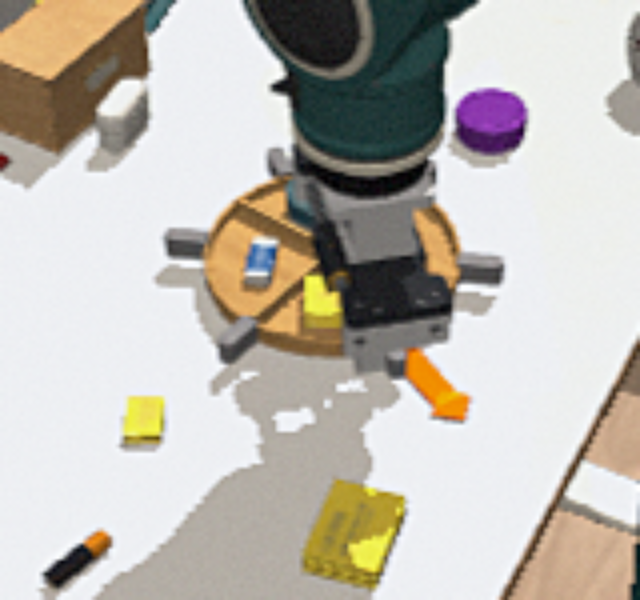

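The scene view shows the carousel turned with the fingers, the tab by the fingertips at (395,360) of the crop. Pushing on.

Emit:
carry_out([
  {"claw": 0.0, "slide": [-0.41, 0.005, 0.03], "twist": [0, 0, -2]},
  {"claw": 0.0, "slide": [-0.41, 0.005, 0.03], "twist": [0, 0, -2]},
  {"claw": 0.0, "slide": [-0.41, 0.005, 0], "twist": [0, 0, -2]},
  {"claw": 0.0, "slide": [-0.41, 0.005, 0], "twist": [0, 0, -2]},
  {"claw": 0.0, "slide": [-0.41, 0.005, 0], "twist": [0, 0, -2]},
  {"claw": 0.0, "slide": [-0.41, 0.005, 0], "twist": [0, 0, -2]},
  {"claw": 0.0, "slide": [-0.41, 0.005, 0], "twist": [0, 0, -2]},
  {"claw": 0.0, "slide": [-0.41, 0.005, 0], "twist": [0, 0, -2]},
])

```text
clock: 4.53
tool_pos: [0.4437, -0.0754, 0.0176]
eef_rot: [2.318, 2.119, 0.0]
force: [0.7, -0.0, 0.3]
finger_gap: 0.0006
grip_force: 0.3
```

Emit:
carry_out([
  {"claw": 0.0, "slide": [-0.41, 0.005, 0], "twist": [0, 0, -2]},
  {"claw": 0.0, "slide": [-0.31, 0.005, 0], "twist": [0, 0, -1.5]},
  {"claw": 0.0, "slide": [-0.2, 0, 0], "twist": [0, 0, -1]},
  {"claw": 0.0, "slide": [-0.2, 0, 0], "twist": [0, 0, -1]},
  {"claw": 0.0, "slide": [-0.1, 0, 0], "twist": [0, 0, -0.5]},
  {"claw": 0.0, "slide": [0, 0, 0], "twist": [0, 0, 0]},
])

```text
clock: 5.03
tool_pos: [0.4428, -0.0873, 0.017]
eef_rot: [2.204, 2.238, -0.0]
force: [0.9, -0.4, 0.7]
finger_gap: 0.0002
grip_force: 0.0
```

```bash
python3 go.py .4405 -.0718 .015 -3.5; python3 -c "
from h import *
im=r.get_image('top');cv2.imwrite('pics/top2.png',im[:,:,::-1])
im=r.get_image('wrist');cv2.imwrite('pics/w2.png',im[:,:,::-1])
im=cv2.imread('pics/top2.png')[100:275,225:405];w=cv2.imread('pics/w2.png')
cv2.imwrite('pics/c2.png',np.hstack([cv2.resize(im,(400,389)),cv2.resize(w,(400,250),interpolation=cv2.INTER_AREA) if 0 else cv2.copyMakeBorder(cv2.resize(w,(400,250)),0,139,0,0,cv2.BORDER_CONSTANT)]))"
```

```text
t 5.0333 pos [ 0.4428 -0.0873  0.017 ] yaw_y 0.9 tilt z [ 0. -0. -1.] F [ 0.9 -0.4  0.7] gap 0.00023182073521255093
polar r,ang 0.1164 181.3
slide cm [ 1.56 -0.21  0.2 ] twist z 4.4 J [ 0.59  0.47 -0.55  2.16  0.42  0.62 -0.23]
```

View pics/c2.png

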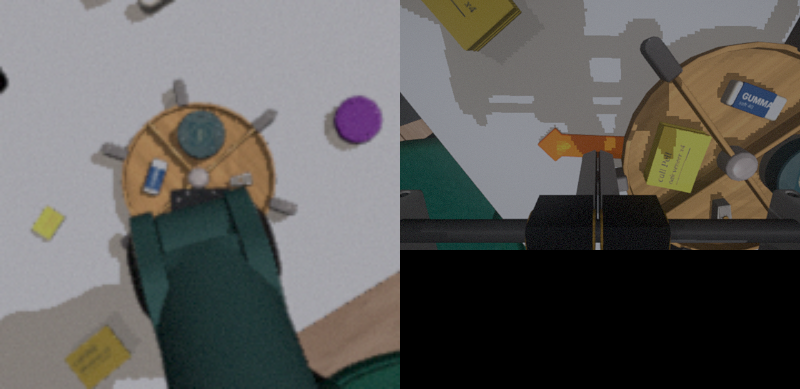

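The wrist view shows the pad at about (445,253), the pointer at (290,230) and the hub at (546,264). Measuring the remaining angle from this view.

```bash
cat > w.py <<'E'
from h import *
from scipy.spatial.transform import Rotation as Ro
s=r.read_state();im=r.get_image("wrist");c=r.get_calibration("wrist")
T=np.eye(4);T[:3,:3]=Ro.from_rotvec(s["eef_rot"]).as_matrix();T[:3,3]=s["tool_pos"];T=T@c["hand_eye"]
f=200/np.tan(np.radians(c["vertical_fov"]/2))
def wr(uv,z):
    d=np.c_[(uv[:,0]-c["cx"])/f,(uv[:,1]-c["cy"])/f,np.ones(len(uv))]@T[:3,:3].T;o=T[:3,3]
    return (o+d*((z-o[2])/d[:,2])[:,None])[:,:2]
hsv=cv2.cvtColor(im,cv2.COLOR_RGB2HSV);A=np.array([.5592,-.0847]);g=lambda p:np.degrees(np.arctan2(*(p-A)[::-1]))%360
for cc,a,m in blobs(hsv,(22,105,40),(36,255,255),800):
    P=wr(pix(m),.034);q=cv2.minAreaRect((P*1000).astype(np.float32));x=np.array(q[0])/1000
    print("yellow",cc.round(),a,x.round(4),np.round(q[1],1),"ang",g(x).round(2),"r",np.hypot(*(x-A)).round(4))
P=np.vstack([wr(pix(m),.004) for cc,a,m in blobs(hsv,(3,190,40),(19,255,255),150)])
P=P[(np.hypot(*(P-A).T)<.18)&(np.hypot(*(P-A).T)>.1)]
q=cv2.minAreaRect((P*1000).astype(np.float32));print("ptr",P.mean(0).round(4),g(P.mean(0)),len(P),q,"tip",P[P[:,0].argmin()],P.max(0))
w=wr(np.array([[546,264.]]),.037);print("hub",w)
cv2.imwrite("pics/w_last.png",im[:,:,::-1])
E
python3 w.py
```

```text
yellow [117.  30.] 7576 [0.3583 0.0167] [63.7 31.1] ang 153.22 r 0.225
yellow [442. 251.] 8181 [ 0.5042 -0.0788] [55.6 44.4] ang 173.83 r 0.0553
ptr [ 0.4422 -0.0783] 176.86318772262743 886 ((440.92999267578125, -80.16443634033203), (20.787878036499023, 37.63065719604492), 87.85133361816406) tip [ 0.42180096 -0.08984799] [ 0.46011408 -0.06946468]
hub [[ 0.55473098 -0.08083823]]
```

I'll back off and re-measure with the top camera, which was consistent before (radius and sizes matched).

Emit:
carry_out([
  {"claw": 0.0, "slide": [0.8, 0, 0], "twist": [0, 0, 0]},
  {"claw": 0.0, "slide": [0, 0, -3], "twist": [0, 0, 0]},
  {"claw": 0.0, "slide": [0, 0, -3.5], "twist": [0, 0, 0]},
  {"claw": 0.0, "slide": [0, 0, -3.5], "twist": [0, 0, 0]},
  {"claw": 0.0, "slide": [-3, 0, -2], "twist": [0, 0, 0]},
  {"claw": 0.0, "slide": [-3.5, 0, 0], "twist": [0, 0, 0]},
  {"claw": 0.0, "slide": [-3.5, 0, 0], "twist": [0, 0, 0]},
  {"claw": 0.0, "slide": [-3.5, 0, 0], "twist": [0, 0, 0]},
])

```text
clock: 5.85
tool_pos: [0.4449, -0.2152, 0.1374]
eef_rot: [2.202, 2.239, -0.0]
force: [0.9, -0.2, -0.4]
finger_gap: 0.0004
grip_force: 0.0
```

Emit:
carry_out([
  {"claw": 0.0, "slide": [-3.5, 0, 0], "twist": [0, 0, 0]},
  {"claw": 0.0, "slide": [-3.5, 0, 0], "twist": [0, 0, 0]},
  {"claw": 0.0, "slide": [-3.5, 0, 0], "twist": [0, 0, 0]},
  {"claw": 0.0, "slide": [0, 0, 0], "twist": [0, 0, 0]},
])

```text
clock: 6.18
tool_pos: [0.4455, -0.3249, 0.1364]
eef_rot: [2.211, 2.231, -0.002]
force: [-0.7, 0.3, 0.1]
finger_gap: 0.0004
grip_force: 0.0
```

```bash
python3 -c "
from h import *
im=r.get_image('top');cv2.imwrite('pics/top3.png',im[:,:,::-1])"; python3 m.py pics/top3.png;python3 go.py .4428 -.0793 .12 0.9
```

```text
pad [ 0.508  -0.0805] (51.40488052368164, 39.29877471923828) ang 175.29 r 0.0514 ptr [ 0.4269 -0.0801] 178.01 (np.float32(-2.1330109), 160)
tab phase mod 60: 11.0 109.85795454545455 165.14642857142857
[166, 167, 127, 105, 137, 150, 163, 167, 167, 167, 168, 167, 167, 166, 167, 167, 166, 125, 102, 109, 130, 163, 168, 167, 167, 167, 166, 166, 166, 165, 167, 163, 117, 101, 144, 167, 166, 167, 167, 167, 167, 167, 167, 162, -9223372036854775808, -9223372036854775808, 128, 108, 115, 161, 167, 166, 167, 157, 147, 156, 167, 167, 167, 167, 162, 145, 101, 116, 158, 167, 166, 168, 167, 166, 167, 166, 166, 167, 166, 167, 166, 119, 115, 155, 167, 167, 167, 167, 167, 167, 167, 167, 167, 168]
t 6.2333 pos [ 0.4459 -0.3214  0.1363] yaw_y 0.7 tilt z [-0.  0. -1.] F [ 0.2  0.8 -0.2] gap 0.0006016971580664748
polar r,ang 0.2624 244.4
slide cm [24.21 -0.03  1.63] twist z -0.2 J [ 1.    0.41 -0.54  1.85  0.26  0.94  0.36]
```

Pad at 175.3°, pointer at 178.0°, so about 2.7° remains. The push ended with the finger at 181.3°, so it should now go to 184.0° on the same tab.

Emit:
carry_out([
  {"claw": 0.0, "slide": [3.5, 0, 0], "twist": [0, 0, 0]},
  {"claw": 0.0, "slide": [3.5, 0, 0], "twist": [0, 0, 0]},
  {"claw": 0.0, "slide": [3.5, 0, 0], "twist": [0, 0, 0]},
  {"claw": 0.0, "slide": [3.5, 0, 0], "twist": [0, 0, 0]},
  {"claw": 0.0, "slide": [3.5, 0, 0], "twist": [0, 0, 0]},
  {"claw": 0.0, "slide": [3.5, 0, 0], "twist": [0, 0, 0]},
  {"claw": 0.0, "slide": [3.0, 0, 0.6], "twist": [0, 0, 0]},
  {"claw": 0.0, "slide": [0.6, 0, 0.6], "twist": [0, 0, 0]},
])

```text
clock: 6.9
tool_pos: [0.4423, -0.0675, 0.1252]
eef_rot: [2.196, 2.245, 0.001]
force: [-0.2, 0.6, 0.0]
finger_gap: 0.0007
grip_force: 0.0
```

Emit:
carry_out([
  {"claw": 0.0, "slide": [0, 0, 0], "twist": [0, 0, 0]},
  {"claw": 0.0, "slide": [0, 0, 0], "twist": [0, 0, 0]},
])

```text
clock: 7.07
tool_pos: [0.4423, -0.0728, 0.1247]
eef_rot: [-2.202, -2.24, 0.001]
force: [0.6, -0.8, 0.9]
finger_gap: 0.0006
grip_force: 0.0
```

```bash
python3 go.py .4428 -.0773 .017 0.9
```

```text
t 7.0667 pos [ 0.4423 -0.0728  0.1247] yaw_y 1.0 tilt z [-0.001  0.    -1.   ] F [ 0.6 -0.8  0.9] gap 0.0005713599869343731
polar r,ang 0.1175 174.2
slide cm [-0.45  0.05 10.77] twist z 0.1 J [ 0.69  0.27 -0.67  2.1   0.22  0.85 -0.1 ]
```

Emit:
carry_out([
  {"claw": 0.0, "slide": [0, 0, 2.2], "twist": [0, 0, 0]},
  {"claw": 0.0, "slide": [0, 0, 2.2], "twist": [0, 0, 0]},
  {"claw": 0.0, "slide": [0, 0, 2.0], "twist": [0, 0, 0]},
  {"claw": 0.0, "slide": [0, 0, 1.8], "twist": [0, 0, 0]},
  {"claw": 0.0, "slide": [0, 0, 1.5], "twist": [0, 0, 0]},
  {"claw": 0.0, "slide": [0, 0, 1.0], "twist": [0, 0, 0]},
  {"claw": 0.0, "slide": [0, 0, 0], "twist": [0, 0, 0]},
])

```text
clock: 7.65
tool_pos: [0.4417, -0.0738, 0.0165]
eef_rot: [-2.204, -2.236, 0.002]
force: [-1.6, -0.6, 0.3]
finger_gap: 0.0006
grip_force: 0.0
```

```bash
python3 go.py .4431 -.0928 .017 3.6
```

```text
t 7.65 pos [ 0.4417 -0.0738  0.0165] yaw_y 0.8 tilt z [-0.002  0.001 -1.   ] F [-1.6 -0.6  0.3] gap 0.0006212298182947885
polar r,ang 0.118 174.7
slide cm [-1.9   0.11 -0.06] twist z -2.8 J [ 0.58  0.47 -0.56  2.16  0.43  0.62 -0.27]
```

Emit:
carry_out([
  {"claw": 0.0, "slide": [-0.4, 0.03, 0], "twist": [0, 0, -0.6]},
  {"claw": 0.0, "slide": [-0.4, 0.03, 0], "twist": [0, 0, -0.6]},
  {"claw": 0.0, "slide": [-0.4, 0.03, 0], "twist": [0, 0, -0.6]},
  {"claw": 0.0, "slide": [-0.3, 0.02, 0], "twist": [0, 0, -0.5]},
  {"claw": 0.0, "slide": [-0.2, 0, 0], "twist": [0, 0, -0.3]},
  {"claw": 0.0, "slide": [-0.1, 0, 0], "twist": [0, 0, -0.2]},
  {"claw": 0.0, "slide": [0, 0, 0], "twist": [0, 0, 0]},
  {"claw": 0.0, "slide": [0, 0, 0], "twist": [0, 0, 0]},
])

```text
clock: 8.32
tool_pos: [0.4443, -0.091, 0.0179]
eef_rot: [-2.148, -2.292, -0.0]
force: [-1.3, 0.1, 0.1]
finger_gap: 0.0005
grip_force: 0.0
```

```bash
python3 go.py .4431 -.0928 .017 3.6
```

```text
t 8.3167 pos [ 0.4443 -0.091   0.0179] yaw_y 3.7 tilt z [-0.  0. -1.] F [-1.3  0.1  0.1] gap 0.000477340970336007
polar r,ang 0.1151 183.2
slide cm [-0.17 -0.13  0.09] twist z 0.1 J [ 0.62  0.48 -0.57  2.15  0.43  0.63 -0.19]
```

Emit:
carry_out([
  {"claw": 0.0, "slide": [-0.1, 0, 0], "twist": [0, 0, 0]},
  {"claw": 0.0, "slide": [0, 0, 0], "twist": [0, 0, 0]},
  {"claw": 0.0, "slide": [0.8, 0, 0], "twist": [0, 0, 0]},
  {"claw": 0.0, "slide": [0, 0, -3], "twist": [0, 0, 0]},
  {"claw": 0.0, "slide": [0, 0, -3.5], "twist": [0, 0, 0]},
  {"claw": 0.0, "slide": [0, 0, -3.5], "twist": [0, 0, 0]},
  {"claw": 0.0, "slide": [-3, 0, -2], "twist": [0, 0, 0]},
  {"claw": 0.0, "slide": [-3.5, 0, 0], "twist": [0, 0, 0]},
])

```text
clock: 8.98
tool_pos: [0.4502, -0.148, 0.1421]
eef_rot: [2.139, 2.293, 0.003]
force: [1.9, -0.7, -0.0]
finger_gap: 0.0006
grip_force: 0.0
```

Emit:
carry_out([
  {"claw": 0.0, "slide": [-3.5, 0, 0], "twist": [0, 0, 0]},
  {"claw": 0.0, "slide": [-3.5, 0, 0], "twist": [0, 0, 0]},
  {"claw": 0.0, "slide": [-3.5, 0, 0], "twist": [0, 0, 0]},
  {"claw": 0.0, "slide": [-3.5, 0, 0], "twist": [0, 0, 0]},
  {"claw": 0.0, "slide": [-3.5, 0, 0], "twist": [0, 0, 0]},
  {"claw": 0.0, "slide": [0, 0, 0], "twist": [0, 0, 0]},
])

```text
clock: 9.48
tool_pos: [0.4585, -0.3294, 0.1373]
eef_rot: [2.155, 2.285, -0.002]
force: [-1.1, -0.8, -0.6]
finger_gap: 0.0003
grip_force: 0.0
```

```bash
python3 -c "
from h import *
im=np.mean([r.get_image('top') for _ in range(4)],0).round().astype(np.uint8);cv2.imwrite('pics/top4.png',im[:,:,::-1])
cv2.imwrite('pics/c4.png',cv2.resize(im[125:275,225:405,::-1],None,fx=4,fy=4,interpolation=cv2.INTER_CUBIC))"; python3 m.py pics/top4.png;python3 go.py .4428 -.0793 .12 0.9
```

```text
pad [ 0.5074 -0.0821] (51.193077087402344, 39.049224853515625) ang 177.15 r 0.0518 ptr [ 0.4265 -0.0801] 178.03 (np.float32(-1.813648), 161)
tab phase mod 60: 13.0 108.55978260869566 162.0730237504431
[167, 167, 157, 111, 111, 144, 151, 166, 167, 167, 167, 167, 167, 168, 167, 167, 167, 161, 110, 97, 126, 143, 167, 167, 167, 167, 166, 166, 164, 166, 167, 164, 141, 105, 105, 166, 166, 166, 167, 167, 167, 167, 167, 162, -9223372036854775808, -9223372036854775808, 126, 124, 104, 129, 167, 167, 164, 142, 127, 128, 138, 156, 167, 167, 167, 157, 133, 102, 131, 167, 167, 167, 167, 167, 167, 167, 167, 167, 167, 167, 167, 157, 108, 122, 166, 167, 167, 166, 167, 167, 167, 167, 167, 167]
t 9.6833 pos [ 0.4596 -0.3221  0.1377] yaw_y 3.8 tilt z [-0.     0.001 -1.   ] F [0.7 0.2 0.3] gap 0.0006017952111838295
polar r,ang 0.2575 247.3
slide cm [24.34 -0.07  1.79] twist z 2.9 J [ 1.01  0.44 -0.57  1.82  0.28  0.96  0.38]
```

View pics/c4.png

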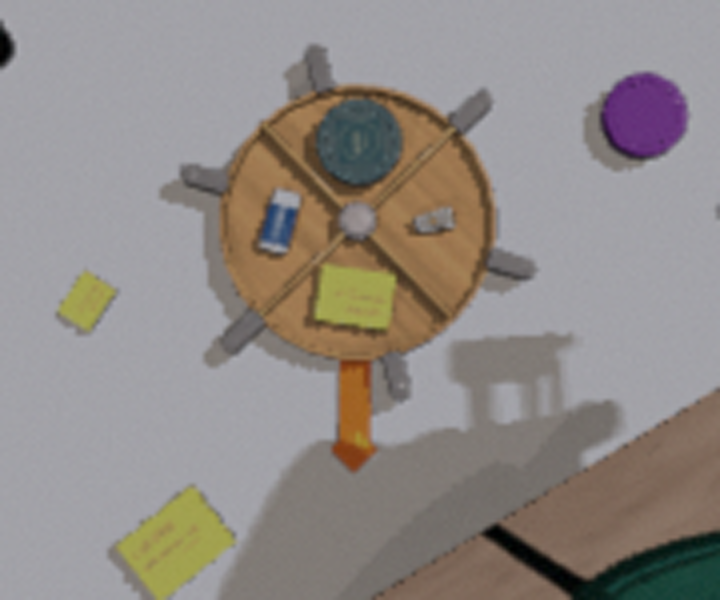

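The final picture shows the pad at crop (355,298), directly over the pointer at (354,410). It measures 177.2° against 178.0°, about 0.8 mm, which is within measurement error. Tin, eraser and sharpener are still in their pockets, and the hand is clear.

```bash
python3 -c "
from workcell import r
print(r.close_job())"
```

```text
the job is handed in; nothing more can be done
None
```

The carousel is turned so the yellow block sits at the orange pointer, within about 1° (0.8 mm) by the last picture; the hand was moved clear and the job handed in at about 9.7 s, verdict not shown.

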